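Find the full tin in the delivery carton

TASK

Fold both long flaps of the carton on the cafe counter right back so that they lean well outwards. Then, one at a time and in order from the robot's left to its right (left, middle, right), lift each of the three identical tins a few centimetres to feel its weight, lowering it back upright to its place in the carton before you go on, and find the heaviest, full one. Finish while holding that tin up in the gripper, upright and still, with its underside about a hand's width above the carton's rim (the program ends holding it; do not put it down), the other two left standing in the carton, no tin ever tipped over, and the cake stand, mug and shaker left alone.

Things in the scene. Friction and masses are not known exactly. Their poses are not given: they have to be found in the camera images.
- carton: open brown cardboard carton fixed to the counter, outside 168 (x) x 278 (y) x 118 mm high, inside 160 x 270, floor 5 mm thick. Origin: centre of its underside, on the counter. Its x (short) points away from the robot, y (along the tin row) to the robot's left; yaw up to 0.3 rad either way. Its short end flaps hang folded down outside and do not move
- flap_near (a joint): angle (rad) of the long flap on the wall nearest the robot: 0 closed, 1.57 upright, 3.0 right out (stop); begins at 0.75-1.05. 4 mm sheet, 270 mm wide, 75 mm hinge to free edge, stays where left (0.02 N m crease, under 1 N to move). Closed fingers put down between the flaps, tips 25 mm above the rim, and moved outward over the wall push it open
- flap_far (a joint): the same for the flap on the long wall away from the robot: 0 closed, 1.57 upright, 3.0 folded right out (stop); begins at 0.75 to 1.05; the same size and crease
- flap_near_hinge (a point): middle of the near flap's hinge line, in the carton's frame at x = -82 mm, y = 0, 120 mm above the counter; the line runs along the carton's y
- flap_far_hinge (a point): middle of the far flap's hinge line, in the carton's frame at x = +82 mm, y = 0, 120 mm above the counter
- flap_near_edge (a point): middle of the near flap's free edge, 75 mm from its hinge
- flap_far_edge (a point): middle of the far flap's free edge, 75 mm from its hinge
- tin_left: leftmost (+y): one of three look-alike closed square tins (dark green, cream labels, brass lid, 60 x 60 x 110 mm tall) standing in the carton. Origin: centre of underside, z up. Grip the sides facing the long walls (about 50 mm free there, 25 mm between tins), pads about 80 mm up. One unknown tin is full (0.53-0.64 kg), the others part empty (0.21-0.33 kg)
- tin_middle: middle, about 85 mm from its neighbours: one of three look-alike closed square tins (dark green, cream labels, brass lid, 60 x 60 x 110 mm tall) standing in the carton. Origin: centre of underside, z up. Grip the sides facing the long walls (about 50 mm free there, 25 mm between tins), pads about 80 mm up. One unknown tin is full (0.53-0.64 kg), the others part empty (0.21-0.33 kg)
- tin_right: rightmost (-y): one of three look-alike closed square tins (dark green, cream labels, brass lid, 60 x 60 x 110 mm tall) standing in the carton. Origin: centre of underside, z up. Grip the sides facing the long walls (about 50 mm free there, 25 mm between tins), pads about 80 mm up. One unknown tin is full (0.53-0.64 kg), the others part empty (0.21-0.33 kg)
- cake_stand: small brass cake stand with a chocolate cake, 130 mm across, about 130 mm tall, on the counter about 270 mm to the right of the carton's centre; origin centre of its foot. Leave alone
- mug: white mug, 76 mm across, 85 mm tall, on the counter to the left of the carton; origin centre of its underside. Leave alone
- shaker: steel sugar shaker, 60 mm across, 102 mm tall, on the counter to the left of the carton, farther from the robot than the mug; origin centre of its underside. Leave alone

How it is judged:
By the outcome, as a careful person would: the job done as asked, in the order asked, and still so for the second after the job is handed in, while the arm keeps its last pose, push and grip.
It also fails if it takes over 72 s, if anything falls off the work surface, if the arm or the gripper's body presses on something with over 40 N, if the wrist force passes 120 N, or if a joint passes its speed limit or range.

ROBOT

A 6-joint arm with a two-finger parallel gripper is mounted at the origin on the work surface. World frame = base frame: x ahead of the robot, y to its left, z up, the work surface at z = 0. Lengths are in m, angles in rad, forces in N, time in s.
With the tool pointing down it reaches from about 0.3 to 0.775 m from the base axis. Payload 14.6 kg.
Tool frame: the origin (TCP) lies midway between the tips of the shut fingers; the grasp point (between the pads) lies 19 mm behind it; z points along the fingers, y is the line along which they close (so a half turn about z gives the same grasp; the last joint's range is limited). The gripper opens to 94 mm and grips with 3 to 60 N. Pads are 16 mm wide; open, the fingers measure 119 mm over their backs; the gripper's body (75 mm by 177 mm) begins 78 mm behind the grasp point.
Start: joints at [-1.416, 0.3, 1.521, -0, 1.321, -0.067], TCP at [0.121, -0.537, 0.205] pointing down, gripper open.
Joint ranges: [-3.03, 3.03], [-0.79, 2.21], [0.23, 2.52], [-1.04, 4.18], [0, 3.07], [-2.55, 2.55]. Speed limits (rad/s): [2.22, 2.22, 2.57, 3.14, 3.14, 3.14].

INTERFACE

Orientations are given as a 3x3 rotation matrix whose columns are the frame's x, y, z axes.
In Python, from bench import sensors, capture, ticket gives the robot as it stands. The module is installed in compiled form; this text tells all that it offers.
- The arm moves only by the shell command python3 -m creep 'ROWS' [OPENING] [FORCE]. ROWS is JSON, a list of rows, each an object of numbers: "tx", "ty", "tz": the shift along the tool's x, y, z scaled (see below); "rx", "ry", "rz": the turn, a rotation vector about the tool's x, y, z scaled (see below). A call has 1 to 8 rows; each row shifts and turns the commanded pose from where the row before left it, along the tool's axes as they then stand; what a row does not reach is not made up. The controller multiplies each number of a shift by 500 mm and each number of a turn by pi rad. A row lasts 1/8 s, in which the tool goes at most 62.5 mm and 10.7 degrees, less where a joint would pass 70% of its speed; a pose out of reach is approached as far as the arm can. A call with a number of a shift or a turn outside -1 to 1 is refused whole. A call with a gripper value outside its range is refused whole. OPENING is the opening, from 0 (shut) to 1 (fully open), set as the call begins (- or left out, the last holds). The fingers move at their own pace and stop on an object; FORCE is the grip in N (left out, the last holds). Time passes only in rows, so rows that do not move let the fingers close. It gives the time, the measured TCP pose, the force, the opening and the grip force at its end, in the units of the state.
- sensors.observe(): the state, without advancing time (a new reading comes with each control period).
- capture(name): name is "side" or "top" or "wrist"; returns a dict with "image" (400x640x3 uint8, red, green, blue), "vertical_fov" (degrees; the focal length in pixels is half the picture's height over the tangent of half this angle, whatever the lens; pixels are square), "cx", "cy" (the principal point, pixels), "extrinsics" (4x4, takes a point from camera to world coordinates). Camera axes: x right, y up, looking along -z (the intrinsics and any distortion apply to the point x, -y, -z); pixel columns grow to the right and rows downward; lengths in m; the calibration is good to about 2 mm. A picture is of the moment at which its call begins. There is no depth.
- ticket.hand_in(): hands the job in; it is judged then, once.
The state is a dict: "t": time; "joints": joint angles; "joint_velocities": joint speeds; "joint_efforts": joint torques, N m; "ee_pos": TCP position; "tool_rot": TCP orientation; "ft_force": force on the tool from outside, world axes, zero at the start; "moment": the same for the moment, N m; "grip_width": finger opening in m; "gripper_force": force on a finger pad.
Only numpy, scipy, OpenCV 4.12 (cv2) and the standard library are available. Lean on these libraries where they do the work, as an engineer would, in place of code of your own. Each camera call takes 0.05 s, during which the arm holds its last target. There are 200 camera calls.

## Working session

There is one attempt and no reset: what is moved stays moved. The work goes in short steps, Python scripts to look and compute and a shell command to move; the robot and the scene stay as the last step left them, time stands still between calls to the robot, and variables do not carry over. Pictures are saved under pics/ and viewed, at most 10 in all, crops included, and the job is handed in when it is done.

```bash
mkdir -p pics
python3 - <<'E'
from bench import sensors,capture
import cv2,numpy as np
s=sensors.observe();print(s)
for n in("top","side"):
    c=capture(n);cv2.imwrite(f"pics/{n}0.png",c["image"][...,::-1]);print(n,c["vertical_fov"],c["cx"],c["cy"],c.keys());print(c["extrinsics"].round(4).tolist())
E
```

```text
{'t': 0.0, 'joints': array([-1.41560044e+00,  3.00486996e-01,  1.52156237e+00, -1.43601238e-05,
        1.32068427e+00, -6.66091393e-02]), 'joint_velocities': array([ 0.00135066,  0.00023387,  0.00099799, -0.00083435,  0.00199499,
        0.0010677 ]), 'joint_efforts': array([ 3.97178010e-03, -5.31796753e+01, -3.52732015e+01,  7.09800725e-02,
        2.44419841e-02, -9.05893148e-05]), 'ee_pos': array([ 0.12094451, -0.53627956,  0.20488552]), 'tool_rot': array([[ 9.75501173e-01,  2.19994149e-01, -1.90111983e-04],
       [ 2.19994223e-01, -9.75500526e-01,  1.12511930e-03],
       [ 6.20653234e-05, -1.13937873e-03, -9.99999349e-01]]), 'ft_force': array([0.09673574, 0.07009645, 0.94565309]), 'moment': array([0.00187387, 0.02446772, 0.00111678]), 'gripper_force': 0.0, 'grip_width': 0.09399655756299453}
top 43.97461689609895 313.63386293970314 198.1783136532566 dict_keys(['image', 'vertical_fov', 'cx', 'cy', 'extrinsics'])
[[-0.0104, 0.9944, -0.1049, 0.439], [-0.9999, -0.0103, 0.0011, 0.0419], [-0.0, 0.1049, 0.9945, 1.358], [0.0, 0.0, 0.0, 1.0]]
side 42.75438338052996 317.7508296229556 197.01410256062422 dict_keys(['image', 'vertical_fov', 'cx', 'cy', 'extrinsics'])
[[-0.992, 0.1004, -0.0761, 0.4951], [-0.126, -0.7742, 0.6203, 0.8755], [0.0034, 0.6249, 0.7807, 1.1461], [0.0, 0.0, 0.0, 1.0]]
```

View pics/top0.png

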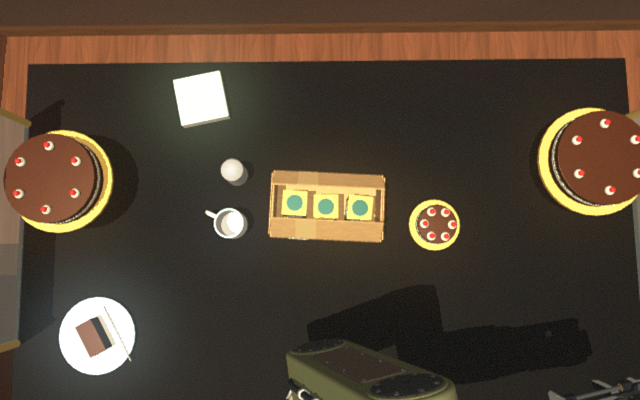

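View pics/side0.png

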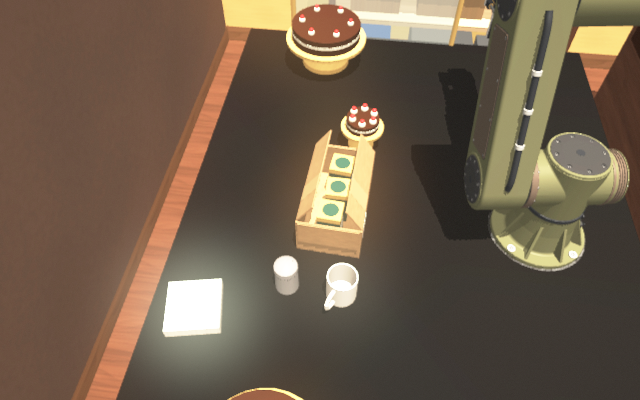

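The top view shows the carton at cols 268–386, rows 170–242, with tin lids at about (295,202), (326,206) and (360,207). The side view shows the same row at (330,210), (338,187) and (343,163), with the flaps leaning inwards.

```bash
cat > h.py <<'E'
import numpy as np,cv2
from bench import sensors,capture
def ray(c,u,v):
    f=200/np.tan(np.radians(c["vertical_fov"]/2));E=c["extrinsics"]
    d=E[:3,:3]@np.array([(u-c["cx"])/f,-(v-c["cy"])/f,-1]);return E[:3,3],d/np.linalg.norm(d)
def onz(c,u,v,z):
    o,d=ray(c,u,v);return o+d*(z-o[2])/d[2]
def tri(a,b):
    A=np.zeros((3,3));y=np.zeros(3)
    for o,d in(a,b):
        P=np.eye(3)-np.outer(d,d);A+=P;y+=P@o
    return np.linalg.solve(A,y)
def comps(m,amin):
    n,l,s,c=cv2.connectedComponentsWithStats(m.astype(np.uint8))
    return [(s[i,4],s[i,:4].tolist(),c[i],l==i) for i in range(1,n) if s[i,4]>=amin]
E
python3 - <<'E'
from h import *
C={n:capture(n) for n in("top","side")}
for n,c in C.items():
    H=cv2.cvtColor(c["image"],cv2.COLOR_RGB2HSV).astype(int)
    m=(H[...,0]>60)&(H[...,0]<95)&(H[...,1]>90)&(H[...,2]>50)
    roi=np.zeros_like(m);
    if n=="top": roi[165:250,260:395]=1
    else: roi[125:260,290:385]=1
    print(n)
    for a,b,g,_ in comps(m&roi,25): print(a,b,g.round(1),onz(c,*g,.115).round(4))
    m2=(H[...,0]>8)&(H[...,0]<30)&(H[...,1]>60)&(H[...,2]>60)&roi
    k=comps(m2,300)
    for a,b,g,l in k:
        if n=="top":
            # outer hinge lines: topmost and bottommost row per column
            U=np.arange(b[0]+6,b[0]+b[2]-6)
            for nm,f in(("far",np.min),("near",np.max)):
                r=[f(np.where(l[:,u])[0]) for u in U]; print(b, nm, r[::8])
                P=np.array([onz(c,u,v+(.0 if nm=="far" else 1)-.5,.12) for u,v in zip(U,r)])
                q=np.polyfit(P[:,1],P[:,0],1);print("slope",q[0],"x at y mid",np.median(P[:,0]),"y range",P[[0,-1],1])
    cr=c["image"][160:252,255:400] if n=="top" else c["image"][120:265,280:400]
    cv2.imwrite(f"pics/{n}1.png",cv2.resize(cr[...,::-1],None,fx=4.0,fy=4.0,interpolation=cv2.INTER_CUBIC))
E
```

```text
top
[260, 165, 135, 85] far [np.int64(165), np.int64(166), np.int64(165), np.int64(165), np.int64(165), np.int64(165), np.int64(165), np.int64(165), np.int64(166), np.int64(165), np.int64(167), np.int64(165), np.int64(166), np.int64(169), np.int64(173), np.int64(199)]
slope 0.0708390534115472 x at y mid 0.6544667620103963 y range [ 0.16020874 -0.14785431]
[260, 165, 135, 85] near [np.int64(233), np.int64(244), np.int64(249), np.int64(249), np.int64(248), np.int64(249), np.int64(249), np.int64(249), np.int64(249), np.int64(249), np.int64(249), np.int64(249), np.int64(249), np.int64(249), np.int64(249), np.int64(248)]
slope 0.04390650433859513 x at y mid 0.44097076764061466 y range [ 0.16026233 -0.14299585]
side
```

View pics/top1.png

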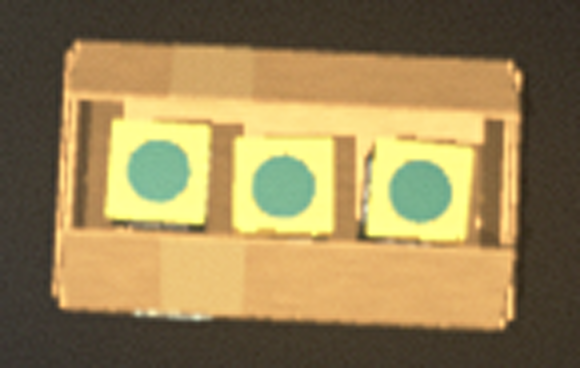

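The crop shows three well-separated tins. Their teal lid discs are at about (295,202), (326,206) and (360,207) in full-picture pixels, and the hinge lines are the outer edges at rows ~171 and ~241. My masks need fixing.

Run:
```python
from h import *
C={n:capture(n) for n in("top","side")}
print(C["top"]["image"][202,295],C["top"]["image"][180,300],C["top"]["image"][250,300],C["side"]["image"][187,338])
G={}
for n,c in C.items():
    I=c["image"].astype(int)
    roi=np.zeros(I.shape[:2],bool)
    if n=="top": roi[165:250,260:395]=1
    else: roi[125:260,290:385]=1
    m=(I[...,1]>I[...,0]+15)&roi&(I[...,1]>60)
    G[n]=[]
    for a,b,g,_ in comps(m,25): print(n,a,b,g.round(1),onz(c,*g,.115).round(4));G[n].append(g)
    if n=="top":
        g=cv2.GaussianBlur(c["image"],(3,3),0).astype(int)
        m2=(g[...,0]>g[...,2]+25)&(g[...,0]>80)&roi
        k=max(comps(m2,300),key=lambda k:k[0]);a,b,_,l=k
        r=cv2.minAreaRect(np.argwhere(l)[:,::-1].astype(np.float32));print(b,r)
        U=np.arange(b[0]+8,b[0]+b[2]-8)
        for nm,f in(("far",np.min),("near",np.max)):
            P=np.array([onz(c,u,f(np.where(l[:,u])[0])+(.5 if nm=="near" else -.5),.12) for u in U])
            q=np.polyfit(P[:,1],P[:,0],1);print(nm,"slope",q[0],"x",np.polyval(q,[.1,0,-.1]),"resid",np.std(P[:,0]-np.polyval(q,P[:,1])))
        V=np.arange(b[1]+12,b[1]+b[3]-12)
        for nm,f in(("left",np.min),("right",np.max)):
            P=np.array([onz(c,f(np.where(l[v])[0])+(.5 if nm=="right" else -.5),v,.118) for v in V])
            q=np.polyfit(P[:,0],P[:,1],1);print(nm,"slope",q[0],"y",P[::10,1].round(4),P[::10,0].round(3))
print([onz(C["top"],*p,.085).round(3).tolist() for p in((231,222),(234,172))], "stand",onz(C["top"],435,225,.13))
t=G["top"];s=sorted(G["side"],key=lambda g:-g[1]);t.sort(key=lambda g:g[0])
for a,b in zip(t,s): print(tri(ray(C["top"],*a),ray(C["side"],*b)).round(4))
```

```text
[126 187 152] [210 167 103] [65 57 47] [142 188 148]
top 197 [287, 195, 16, 16] [294.1 202.4] [0.5599 0.0898 0.115 ]
top 196 [318, 199, 16, 16] [325.3 206.2] [0.5494 0.0113 0.115 ]
top 198 [352, 200, 16, 16] [359.5 207.4] [ 0.5455 -0.0748  0.115 ]
[267, 169, 120, 75] ((326.5736083984375, 205.80755615234375), (117.62800598144531, 70.19454956054688), 2.4895529747009277)
far slope 0.060037248812709866 x [0.64409978 0.63809606 0.63209233] resid 0.0007764407893795642
near slope 0.05630632221680376 x [0.46738638 0.46175574 0.45612511] resid 0.0007576833484599848
left slope -0.060592998341083046 y [0.1516 0.1541 0.1541 0.1567 0.1567 0.1592] [0.615 0.589 0.564 0.539 0.513 0.488]
right slope -0.061963000463166856 y [-0.1415 -0.1408 -0.1402 -0.137  -0.1364 -0.1357] [0.612 0.586 0.561 0.536 0.51  0.485]
side 112 [336, 158, 14, 10] [342.2 162.4] [ 0.5445 -0.0726  0.115 ]
side 128 [331, 181, 15, 11] [337.6 186. ] [0.5484 0.0128 0.115 ]
side 147 [323, 204, 16, 12] [330.3 209.3] [0.559  0.0919 0.115 ]
[[0.514, 0.254, 0.085], [0.644, 0.247, 0.085]] stand [ 0.49852025 -0.2595716   0.13      ]
[0.5596 0.0899 0.1124]
[0.549  0.0113 0.1132]
[ 0.5451 -0.0751  0.1124]
```

```bash
python3 -m creep '[{"tz":-0.07,"rz":-0.059},{"tz":-0.07,"rz":-0.059},{"rz":-0.059},{"rz":-0.059},{"rz":-0.059},{"rz":-0.059},{"rz":-0.059},{}]' 0 10
cat > to.py <<'E'
# remaining motion to a target (carton-frame x,y + world z), in tool-unit shifts
import sys
from h import *
s=sensors.observe();R=s["tool_rot"];p=s["ee_pos"]
yaw=-0.058;Rc=np.array([[np.cos(yaw),-np.sin(yaw)],[np.sin(yaw),np.cos(yaw)]]);o=np.array([.5503,.008])
print("t",round(s["t"],2),"p",p.round(4),"carton",(Rc.T@(p[:2]-o)).round(4),"F",s["ft_force"].round(2),"grip",round(s["grip_width"],4),round(s["gripper_force"],1))
Rt=np.array([[-np.sin(yaw),np.cos(yaw),0],[np.cos(yaw),np.sin(yaw),0],[0,0,-1]]).T
print("turn units",(cv2.Rodrigues(R.T@Rt)[0].ravel()/np.pi).round(4))
a=list(map(float,sys.argv[1:]))
while a:
    g=np.r_[Rc@a[:2]+o,a[2]];print(a[:3],"shift units",(R.T@(g-p)/.5).round(3));a=a[3:]
E
python3 to.py 0 0 0.275 0 0 0.145
```

```text
t 0.3 p [ 0.121  -0.5365  0.2053] carton [-0.397  -0.5684] F [ 0.3  -0.22 -0.56] grip 0.0936 0.0
turn units [-1.000e-04 -1.000e-04 -4.109e-01]
[0.0, 0.0, 0.275] shift units [ 1.077 -0.873 -0.139]
[0.0, 0.0, 0.145] shift units [ 1.077 -0.873  0.121]schema error: expected keys tx, ty, tz, rx, ry, rz
```

```bash
python3 -m creep '[{"tx":0,"ty":0,"tz":-0.07,"rx":0,"ry":0,"rz":-0.0585},{"tx":0,"ty":0,"tz":-0.07,"rx":0,"ry":0,"rz":-0.0585},{"tx":0,"ty":0,"tz":0,"rx":0,"ry":0,"rz":-0.0585},{"tx":0,"ty":0,"tz":0,"rx":0,"ry":0,"rz":-0.0585},{"tx":0,"ty":0,"tz":0,"rx":0,"ry":0,"rz":-0.0585},{"tx":0,"ty":0,"tz":0,"rx":0,"ry":0,"rz":-0.0585},{"tx":0,"ty":0,"tz":0,"rx":0,"ry":0,"rz":-0.0585},{"tx":0,"ty":0,"tz":0,"rx":0,"ry":0,"rz":0}]' 0 10
python3 to.py 0 0 0.275 0 0 0.145
```

```text
t: 1.3
ee_pos: [0.121, -0.5365, 0.2754]
tool_rot: [[0.064, 0.998, -0.0], [0.998, -0.064, 0.0], [0.0, -0.0, -1.0]]
ft_force: [-0.0, 0.7, 0.8]
grip_width: 0.0176
gripper_force: 0.0
t 1.3 p [ 0.121  -0.5365  0.2754] carton [-0.397  -0.5684] F [-0.05  0.66  0.78] grip 0.0176 0.0
turn units [-0.     -0.0001 -0.0018]
[0.0, 0.0, 0.275] shift units [1.141e+00 7.880e-01 1.000e-03]
[0.0, 0.0, 0.145] shift units [1.141 0.788 0.261]
```

```bash
python3 -m creep '[{"tx":0.082,"ty":0.056,"tz":0,"rx":0,"ry":0,"rz":-0.002},{"tx":0.082,"ty":0.056,"tz":0,"rx":0,"ry":0,"rz":0},{"tx":0.082,"ty":0.056,"tz":0,"rx":0,"ry":0,"rz":0},{"tx":0.082,"ty":0.056,"tz":0,"rx":0,"ry":0,"rz":0},{"tx":0.082,"ty":0.056,"tz":0,"rx":0,"ry":0,"rz":0},{"tx":0.082,"ty":0.056,"tz":0,"rx":0,"ry":0,"rz":0},{"tx":0.082,"ty":0.056,"tz":0,"rx":0,"ry":0,"rz":0},{"tx":0.082,"ty":0.056,"tz":0,"rx":0,"ry":0,"rz":0}]' >/dev/null
python3 -m creep '[{"tx":0.082,"ty":0.056,"tz":0,"rx":0,"ry":0,"rz":0},{"tx":0.082,"ty":0.056,"tz":0,"rx":0,"ry":0,"rz":0},{"tx":0.082,"ty":0.056,"tz":0,"rx":0,"ry":0,"rz":0},{"tx":0.082,"ty":0.056,"tz":0,"rx":0,"ry":0,"rz":0},{"tx":0.08,"ty":0.056,"tz":0,"rx":0,"ry":0,"rz":0},{"tx":0.08,"ty":0.056,"tz":0,"rx":0,"ry":0,"rz":0},{"tx":0,"ty":0,"tz":0,"rx":0,"ry":0,"rz":0}]' >/dev/null
python3 to.py 0 0 0.145
python3 - <<'E'
from h import *
c=capture("side");cv2.imwrite("pics/side2.png",cv2.resize(c["image"][60:260,240:440,::-1],None,fx=3,fy=3))
E
```

```text
t 3.17 p [0.5456 0.0145 0.2746] carton [-0.005   0.0062] F [-0.31 -0.85  0.36] grip 0.0001 0.0
turn units [-0.0004 -0.0001 -0.    ]
[0.0, 0.0, 0.145] shift units [-0.012  0.01   0.259]
```

View pics/side2.png

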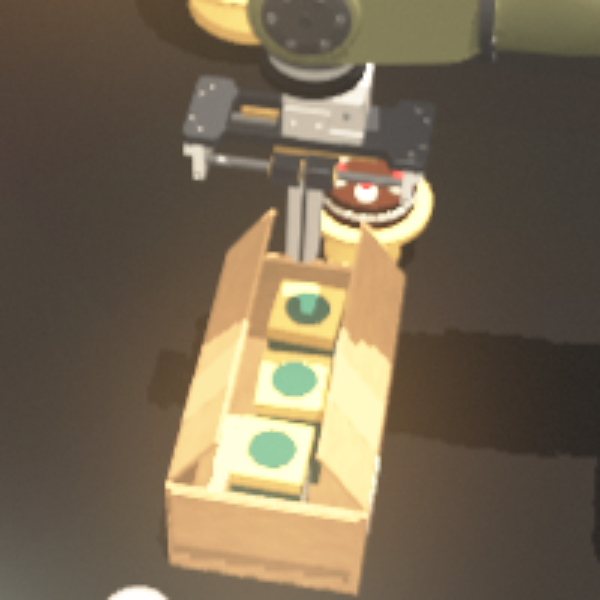

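The shut fingers (crop (305,220)) hang centred between the flap edges. Going down and pushing the far flap out.

```bash
python3 -m creep '[{"tx":-0.012,"ty":0.01,"tz":0.065,"rx":0,"ry":0,"rz":0},{"tx":0,"ty":0,"tz":0.065,"rx":0,"ry":0,"rz":0},{"tx":0,"ty":0,"tz":0.065,"rx":0,"ry":0,"rz":0},{"tx":0,"ty":0,"tz":0.065,"rx":0,"ry":0,"rz":0},{"tx":0,"ty":0.04,"tz":0,"rx":0,"ry":0,"rz":0},{"tx":0,"ty":0.04,"tz":0,"rx":0,"ry":0,"rz":0},{"tx":0,"ty":0.04,"tz":0,"rx":0,"ry":0,"rz":0},{"tx":0,"ty":0.04,"tz":0,"rx":0,"ry":0,"rz":0}]'
python3 -m creep '[{"tx":0,"ty":0.04,"tz":0,"rx":0,"ry":0,"rz":0},{"tx":0,"ty":0.04,"tz":0,"rx":0,"ry":0,"rz":0},{"tx":0,"ty":0.04,"tz":0,"rx":0,"ry":0,"rz":0},{"tx":0,"ty":0,"tz":0.01,"rx":0,"ry":0,"rz":0},{"tx":0,"ty":0,"tz":0.01,"rx":0,"ry":0,"rz":0},{"tx":0,"ty":0,"tz":0,"rx":0,"ry":0,"rz":0}]'
python3 to.py 0 0 0.145
```

```text
t: 4.22
ee_pos: [0.6294, 0.0003, 0.1458]
tool_rot: [[0.06, 0.998, -0.0], [0.998, -0.06, -0.0], [-0.0, -0.0, -1.0]]
ft_force: [-1.0, 0.1, 0.2]
grip_width: 0.0006
gripper_force: 0.4
t: 4.97
ee_pos: [0.6884, -0.002, 0.135]
tool_rot: [[0.057, 0.998, -0.001], [0.998, -0.057, 0.0], [-0.0, -0.001, -1.0]]
ft_force: [0.1, -0.2, -1.3]
grip_width: 0.0004
gripper_force: 0.0
t 4.97 p [ 0.6884 -0.002   0.135 ] carton [ 0.1384 -0.002 ] F [ 0.14 -0.15 -1.26] grip 0.0004 0.0
turn units [-0.0003  0.      0.0003]
[0.0, 0.0, 0.145] shift units [ 0.004 -0.277 -0.02 ]
```

```bash
python3 -m creep '[{"tx":0,"ty":0,"tz":-0.05,"rx":0,"ry":0,"rz":0},{"tx":0,"ty":-0.07,"tz":0,"rx":0,"ry":0,"rz":0},{"tx":0,"ty":-0.07,"tz":0,"rx":0,"ry":0,"rz":0},{"tx":0,"ty":-0.07,"tz":0,"rx":0,"ry":0,"rz":0},{"tx":0,"ty":-0.07,"tz":0.03,"rx":0,"ry":0,"rz":0},{"tx":0,"ty":-0.04,"tz":0,"rx":0,"ry":0,"rz":0},{"tx":0,"ty":-0.04,"tz":0,"rx":0,"ry":0,"rz":0},{"tx":0,"ty":-0.04,"tz":0,"rx":0,"ry":0,"rz":0}]'
python3 -m creep '[{"tx":0,"ty":-0.04,"tz":0,"rx":0,"ry":0,"rz":0},{"tx":0,"ty":-0.04,"tz":0,"rx":0,"ry":0,"rz":0},{"tx":0,"ty":-0.04,"tz":0,"rx":0,"ry":0,"rz":0},{"tx":0,"ty":-0.03,"tz":0,"rx":0,"ry":0,"rz":0},{"tx":0,"ty":0,"tz":0.01,"rx":0,"ry":0,"rz":0},{"tx":0,"ty":0,"tz":0.01,"rx":0,"ry":0,"rz":0},{"tx":0,"ty":0,"tz":0,"rx":0,"ry":0,"rz":0}]'
python3 to.py 0 0 0.145
python3 -m creep '[{"tx":0,"ty":0,"tz":-0.1,"rx":0,"ry":0,"rz":0},{"tx":0,"ty":0,"tz":-0.1,"rx":0,"ry":0,"rz":0},{"tx":0,"ty":0,"tz":-0.04,"rx":0,"ry":0,"rz":0},{"tx":0,"ty":0,"tz":0,"rx":0,"ry":0,"rz":0}]' 1 >/dev/null
python3 to.py 0.0045 0.0815 0.24
python3 - <<'E'
from h import *
c=capture("side");cv2.imwrite("pics/side3.png",cv2.resize(c["image"][100:270,240:440,::-1],None,fx=3,fy=3))
E
```

```text
t: 5.98
ee_pos: [0.4886, 0.0095, 0.1459]
tool_rot: [[0.057, 0.998, 0.001], [0.998, -0.057, -0.0], [-0.0, 0.001, -1.0]]
ft_force: [0.5, -0.3, 0.2]
grip_width: 0.0002
gripper_force: 0.2
t: 6.85
ee_pos: [0.4147, 0.0136, 0.1349]
tool_rot: [[0.056, 0.998, -0.001], [0.998, -0.056, 0.0], [-0.0, -0.001, -1.0]]
ft_force: [-0.1, 0.1, 0.5]
grip_width: 0.0005
gripper_force: 0.0
t 6.85 p [0.4147 0.0136 0.1349] carton [-0.1357 -0.0022] F [-0.13  0.06  0.5 ] grip 0.0005 0.0
turn units [-0.0003  0.      0.0005]
[0.0, 0.0, 0.145] shift units [ 0.004  0.271 -0.021]
t 7.35 p [0.4153 0.0136 0.2562] carton [-0.1351 -0.0022] F [-0.01 -0.39 -0.42] grip 0.037 0.0
turn units [ 0.0007 -0.      0.0005]
[0.0045, 0.0815, 0.24] shift units [0.167 0.279 0.033]
```

View pics/side3.png

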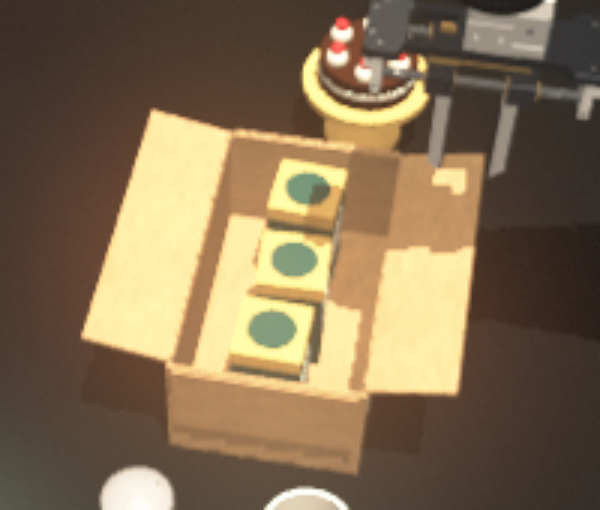

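Both flaps now lie far out (crop far edge at (120,220), near edge at (470,270)), and all three tins stand upright in the row. Next is the left tin.

```bash
python3 -m creep '[{"tx":0.042,"ty":0.07,"tz":0.008,"rx":0,"ry":0,"rz":0},{"tx":0.042,"ty":0.07,"tz":0.008,"rx":0,"ry":0,"rz":0},{"tx":0.042,"ty":0.07,"tz":0.008,"rx":0,"ry":0,"rz":0},{"tx":0.042,"ty":0.07,"tz":0.008,"rx":0,"ry":0,"rz":0},{"tx":0,"ty":0,"tz":0,"rx":0,"ry":0,"rz":0},{"tx":0,"ty":0,"tz":0,"rx":0,"ry":0,"rz":0}]' 1 >/dev/null
python3 to.py 0.0045 0.0823 0.066
python3 - <<'E'
from h import *
c=capture("wrist");cv2.imwrite("pics/w1.png",c["image"][...,::-1])
E
```

```text
t 8.15 p [0.5585 0.0894 0.2382] carton [0.0034 0.0818] F [-0.19 -0.13 -0.22] grip 0.0935 0.0
turn units [-0.0007  0.0001  0.0006]
[0.0045, 0.0823, 0.066] shift units [0.001 0.003 0.344]
```

View pics/w1.png

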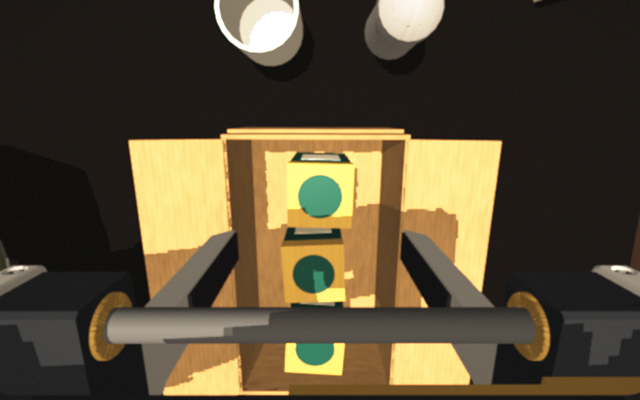

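Wrist view: the left tin's lid disc is at (320,196), the middle at (313,273), the right at (315,348), with the fingertips at about (235,240) and (402,240). Cross-checking the positions from here.

Run:
```python
from h import *
c=capture("wrist")
for p in((320,196),(313,273),(315,350)):print(onz(c,*p,.115).round(4))
print(c["extrinsics"].round(3).tolist(),c["cx"],c["cy"])
for p in((290,228),(351,228),(288,165),(354,165)):print(onz(c,*p,.115).round(4))
```

```text
[0.5598 0.0888 0.115 ]
[0.5484 0.0107 0.115 ]
[ 0.545  -0.0783  0.115 ]
[[0.998, 0.055, 0.015, 0.563], [-0.057, 0.968, 0.244, 0.159], [-0.001, -0.245, 0.97, 0.418], [0.0, 0.0, 0.0, 1.0]] 318.98931669623136 202.17261120971372
[0.5292 0.059  0.115 ]
[0.5877 0.0557 0.115 ]
[0.5322 0.1196 0.115 ]
[0.5925 0.1162 0.115 ]
```

```bash
python3 -m creep '[{"tx":0,"ty":0.003,"tz":0.057,"rx":0,"ry":0,"rz":0},{"tx":0,"ty":0,"tz":0.057,"rx":0,"ry":0,"rz":0},{"tx":0,"ty":0,"tz":0.057,"rx":0,"ry":0,"rz":0},{"tx":0,"ty":0,"tz":0.057,"rx":0,"ry":0,"rz":0},{"tx":0,"ty":0,"tz":0.057,"rx":0,"ry":0,"rz":0},{"tx":0,"ty":0,"tz":0.057,"rx":0,"ry":0,"rz":0},{"tx":0,"ty":0,"tz":0,"rx":0,"ry":0,"rz":0},{"tx":0,"ty":0,"tz":0,"rx":0,"ry":0,"rz":0}]' 1
python3 to.py 0.0045 0.0823 0.066
python3 -m creep '[{"tx":0,"ty":0,"tz":0,"rx":0,"ry":0,"rz":0},{"tx":0,"ty":0,"tz":0,"rx":0,"ry":0,"rz":0},{"tx":0,"ty":0,"tz":0,"rx":0,"ry":0,"rz":0},{"tx":0,"ty":0,"tz":0,"rx":0,"ry":0,"rz":0},{"tx":0,"ty":0,"tz":0,"rx":0,"ry":0,"rz":0},{"tx":0,"ty":0,"tz":0,"rx":0,"ry":0,"rz":0}]' 0 25
```

```text
t: 9.25
ee_pos: [0.5611, 0.0894, 0.0699]
tool_rot: [[0.056, 0.998, 0.002], [0.998, -0.056, 0.0], [0.0, 0.002, -1.0]]
ft_force: [0.6, 0.1, -0.6]
grip_width: 0.0942
gripper_force: 0.0
t 9.25 p [0.5611 0.0894 0.0699] carton [0.006  0.0819] F [ 0.64  0.07 -0.62] grip 0.0942 0.0
turn units [ 0.0006 -0.0001  0.0005]
[0.0045, 0.0823, 0.066] shift units [ 0.001 -0.003  0.008]
t: 10.0
ee_pos: [0.5603, 0.0897, 0.0685]
tool_rot: [[0.056, 0.998, -0.001], [0.998, -0.056, 0.0], [-0.0, -0.001, -1.0]]
ft_force: [-5.8, 1.0, 5.1]
grip_width: 0.0604
gripper_force: 24.8
```

```bash
python3 -m creep '[{"tx":0,"ty":0,"tz":-0.01,"rx":0,"ry":0,"rz":0},{"tx":0,"ty":0,"tz":-0.02,"rx":0,"ry":0,"rz":0},{"tx":0,"ty":0,"tz":-0.03,"rx":0,"ry":0,"rz":0},{"tx":0,"ty":0,"tz":-0.02,"rx":0,"ry":0,"rz":0},{"tx":0,"ty":0,"tz":-0.01,"rx":0,"ry":0,"rz":0},{"tx":0,"ty":0,"tz":0,"rx":0,"ry":0,"rz":0},{"tx":0,"ty":0,"tz":0,"rx":0,"ry":0,"rz":0},{"tx":0,"ty":0,"tz":0,"rx":0,"ry":0,"rz":0}]'
for i in 1 2; do python3 -m creep '[{"tx":0,"ty":0,"tz":0,"rx":0,"ry":0,"rz":0}]'|grep -E "ft_f|ee_"; done
python3 to.py; python3 -c "
from h import *
print(sensors.observe()['moment'],sensors.observe()['joint_efforts'].round(2))
cv2.imwrite('pics/w2.png',capture('wrist')['image'][...,::-1])"
```

```text
t: 11.0
ee_pos: [0.5605, 0.0895, 0.113]
tool_rot: [[0.056, 0.998, -0.001], [0.998, -0.056, -0.0], [-0.0, -0.001, -1.0]]
ft_force: [-0.6, -0.2, -5.3]
grip_width: 0.0601
gripper_force: 24.8
ee_pos: [0.5605, 0.0896, 0.1132]
ft_force: [0.5, -0.4, -6.4]
ee_pos: [0.5606, 0.0896, 0.1133]
ft_force: [0.3, 0.1, -5.9]
t 11.25 p [0.5606 0.0896 0.1133] carton [0.0055 0.0821] F [ 0.28  0.05 -5.95] grip 0.0602 24.8
turn units [-0.0001  0.      0.0006]
[-0.07014717 -0.10928562 -0.01943385] [-0.000e+00 -6.088e+01 -3.473e+01  7.000e-02  1.000e-02  0.000e+00]
```

View pics/w2.png

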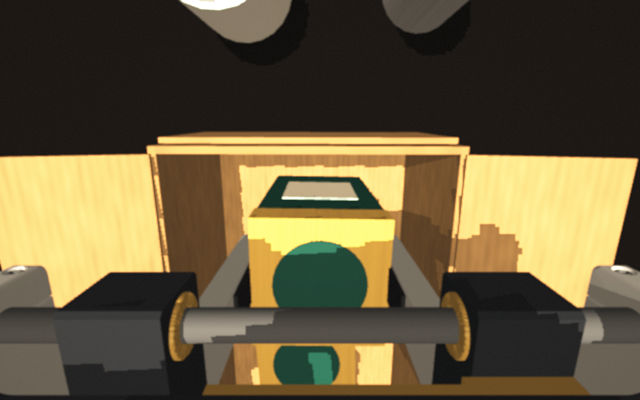

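The left tin is held square and upright, lid disc at (320,283), at about 6 N (0.6 kg), which is probably the full one. Lowering it and going on.

```bash
python3 -m creep '[{"tx":0,"ty":0,"tz":0.02,"rx":0,"ry":0,"rz":0},{"tx":0,"ty":0,"tz":0.03,"rx":0,"ry":0,"rz":0},{"tx":0,"ty":0,"tz":0.02,"rx":0,"ry":0,"rz":0},{"tx":0,"ty":0,"tz":0.01,"rx":0,"ry":0,"rz":0},{"tx":0,"ty":0,"tz":0.005,"rx":0,"ry":0,"rz":0},{"tx":0,"ty":0,"tz":0.005,"rx":0,"ry":0,"rz":0},{"tx":0,"ty":0,"tz":0,"rx":0,"ry":0,"rz":0},{"tx":0,"ty":0,"tz":0,"rx":0,"ry":0,"rz":0}]'
python3 to.py
```

```text
t: 12.3
ee_pos: [0.5607, 0.0896, 0.0686]
tool_rot: [[0.056, 0.998, 0.0], [0.998, -0.056, 0.0], [0.0, 0.0, -1.0]]
ft_force: [0.2, -0.3, -5.8]
grip_width: 0.0602
gripper_force: 24.8
t 12.3 p [0.5607 0.0896 0.0686] carton [0.0057 0.082 ] F [ 0.16 -0.28 -5.81] grip 0.0602 24.8
turn units [ 0.0001 -0.      0.0006]
```

```bash
python3 -m creep '[{"tx":0,"ty":0,"tz":0.002,"rx":0,"ry":0,"rz":0},{"tx":0,"ty":0,"tz":0,"rx":0,"ry":0,"rz":0}]'|grep -E "ft|ee"; python3 -m creep '[{"tx":0,"ty":0,"tz":0.002,"rx":0,"ry":0,"rz":0},{"tx":0,"ty":0,"tz":0,"rx":0,"ry":0,"rz":0}]'|grep -E "ft|ee"
```

```text
ee_pos: [0.5608, 0.0897, 0.0684]
ft_force: [-4.5, -0.5, 5.1]
ee_pos: [0.5604, 0.0897, 0.0681]
ft_force: [-10.6, -0.9, 14.6]
```

Down on the floor. Releasing, rising, and moving to the middle tin.

```bash
python3 -m creep '[{"tx":0,"ty":0,"tz":-0.002,"rx":0,"ry":0,"rz":0},{"tx":0,"ty":0,"tz":0,"rx":0,"ry":0,"rz":0},{"tx":0,"ty":0,"tz":0,"rx":0,"ry":0,"rz":0},{"tx":0,"ty":0,"tz":0,"rx":0,"ry":0,"rz":0},{"tx":0,"ty":0,"tz":0,"rx":0,"ry":0,"rz":0},{"tx":0,"ty":0,"tz":0,"rx":0,"ry":0,"rz":0}]' 1
python3 -m creep '[{"tx":0,"ty":0,"tz":-0.04,"rx":0,"ry":0,"rz":0},{"tx":0,"ty":0,"tz":-0.05,"rx":0,"ry":0,"rz":0},{"tx":0,"ty":0,"tz":-0.05,"rx":0,"ry":0,"rz":0},{"tx":0,"ty":0,"tz":-0.02,"rx":0,"ry":0,"rz":0},{"tx":0,"ty":0,"tz":0,"rx":0,"ry":0,"rz":0}]'
python3 to.py -0.0015 0.003 0.0685
python3 -c "
from h import *
c=capture('wrist');I=c['image'].astype(int);m=(I[...,1]>I[...,0]+15)&(I[...,1]>50)
for a,b,g,_ in comps(m,100):print(a,b,g.round(1),onz(c,*g,.115).round(4))"
```

```text
t: 13.55
ee_pos: [0.5606, 0.0896, 0.0674]
tool_rot: [[0.056, 0.998, -0.0], [0.998, -0.056, -0.0], [-0.0, -0.0, -1.0]]
ft_force: [1.3, 0.5, -0.3]
grip_width: 0.0942
gripper_force: 0.0
t: 14.18
ee_pos: [0.5607, 0.0896, 0.1475]
tool_rot: [[0.056, 0.998, 0.001], [0.998, -0.056, 0.0], [0.0, 0.0, -1.0]]
ft_force: [0.0, 0.0, -0.3]
grip_width: 0.0936
gripper_force: 0.0
t 14.18 p [0.5607 0.0896 0.1475] carton [0.0057 0.0821] F [ 0.04  0.04 -0.27] grip 0.0936 0.0
turn units [ 0.0002 -0.      0.0006]
[-0.0015, 0.003, 0.0685] shift units [-0.158 -0.015  0.158]
123 [280, 163, 47, 14] [297.2 171.6] [0.5494 0.1273 0.115 ]
2756 [287, 198, 62, 58] [317.5 226.6] [0.5602 0.0895 0.115 ]
394 [285, 343, 47, 12] [308.6 347.8] [ 0.5482 -0.0041  0.115 ]
```

```bash
python3 -m creep '[{"tx":-0.04,"ty":-0.004,"tz":0,"rx":0,"ry":0,"rz":0},{"tx":-0.08,"ty":-0.008,"tz":0,"rx":0,"ry":0,"rz":0},{"tx":-0.038,"ty":-0.003,"tz":0,"rx":0,"ry":0,"rz":0},{"tx":0,"ty":0,"tz":0,"rx":0,"ry":0,"rz":0},{"tx":0,"ty":0,"tz":0,"rx":0,"ry":0,"rz":0}]' >/dev/null
python3 to.py -0.0015 0.003 0.0685
python3 -m creep '[{"tx":0,"ty":0,"tz":0.04,"rx":0,"ry":0,"rz":0},{"tx":0,"ty":0,"tz":0.05,"rx":0,"ry":0,"rz":0},{"tx":0,"ty":0,"tz":0.04,"rx":0,"ry":0,"rz":0},{"tx":0,"ty":0,"tz":0.028,"rx":0,"ry":0,"rz":0},{"tx":0,"ty":0,"tz":0,"rx":0,"ry":0,"rz":0},{"tx":0,"ty":0,"tz":0,"rx":0,"ry":0,"rz":0}]'
python3 -m creep '[{"tx":0,"ty":0,"tz":0,"rx":0,"ry":0,"rz":0},{"tx":0,"ty":0,"tz":0,"rx":0,"ry":0,"rz":0},{"tx":0,"ty":0,"tz":0,"rx":0,"ry":0,"rz":0},{"tx":0,"ty":0,"tz":0,"rx":0,"ry":0,"rz":0},{"tx":0,"ty":0,"tz":0,"rx":0,"ry":0,"rz":0},{"tx":0,"ty":0,"tz":0,"rx":0,"ry":0,"rz":0}]' 0 25
```

```text
t 14.85 p [0.5488 0.0116 0.1473] carton [-0.0018  0.0035] F [-0.87  0.32  0.42] grip 0.0939 0.0
turn units [-0.0001 -0.0001  0.0006]
[-0.0015, 0.003, 0.0685] shift units [-0.001  0.001  0.158]
t: 15.6
ee_pos: [0.5492, 0.0114, 0.0692]
tool_rot: [[0.056, 0.998, 0.001], [0.998, -0.056, -0.0], [0.0, 0.001, -1.0]]
ft_force: [0.3, -1.0, 0.3]
grip_width: 0.0941
gripper_force: 0.0
t: 16.35
ee_pos: [0.5487, 0.0111, 0.0685]
tool_rot: [[0.056, 0.998, -0.0], [0.998, -0.056, 0.0], [0.0, -0.0, -1.0]]
ft_force: [-1.1, 0.5, 2.0]
grip_width: 0.0602
gripper_force: 24.7
```

```bash
python3 -m creep '[{"tx":0,"ty":0,"tz":-0.01,"rx":0,"ry":0,"rz":0},{"tx":0,"ty":0,"tz":-0.02,"rx":0,"ry":0,"rz":0},{"tx":0,"ty":0,"tz":-0.03,"rx":0,"ry":0,"rz":0},{"tx":0,"ty":0,"tz":-0.02,"rx":0,"ry":0,"rz":0},{"tx":0,"ty":0,"tz":-0.01,"rx":0,"ry":0,"rz":0},{"tx":0,"ty":0,"tz":0,"rx":0,"ry":0,"rz":0},{"tx":0,"ty":0,"tz":0,"rx":0,"ry":0,"rz":0},{"tx":0,"ty":0,"tz":0,"rx":0,"ry":0,"rz":0}]'
for i in 1 2; do python3 -m creep '[{"tx":0,"ty":0,"tz":0,"rx":0,"ry":0,"rz":0}]'|grep -E "ft_f|ee_"; done
python3 -m creep '[{"tx":0,"ty":0,"tz":0.02,"rx":0,"ry":0,"rz":0},{"tx":0,"ty":0,"tz":0.03,"rx":0,"ry":0,"rz":0},{"tx":0,"ty":0,"tz":0.02,"rx":0,"ry":0,"rz":0},{"tx":0,"ty":0,"tz":0.01,"rx":0,"ry":0,"rz":0},{"tx":0,"ty":0,"tz":0.005,"rx":0,"ry":0,"rz":0},{"tx":0,"ty":0,"tz":0.005,"rx":0,"ry":0,"rz":0},{"tx":0,"ty":0,"tz":0,"rx":0,"ry":0,"rz":0},{"tx":0,"ty":0,"tz":0,"rx":0,"ry":0,"rz":0}]'
python3 -m creep '[{"tx":0,"ty":0,"tz":0.002,"rx":0,"ry":0,"rz":0},{"tx":0,"ty":0,"tz":0,"rx":0,"ry":0,"rz":0}]'|grep -E "ft|ee"
```

```text
t: 17.35
ee_pos: [0.5485, 0.0111, 0.1131]
tool_rot: [[0.056, 0.998, -0.001], [0.998, -0.056, 0.0], [-0.0, -0.001, -1.0]]
ft_force: [-0.3, -0.1, -2.7]
grip_width: 0.0603
gripper_force: 24.7
ee_pos: [0.5486, 0.0111, 0.1132]
ft_force: [0.1, -0.1, -3.3]
ee_pos: [0.5487, 0.0111, 0.1133]
ft_force: [0.1, -0.0, -2.6]
t: 18.6
ee_pos: [0.5488, 0.0111, 0.0686]
tool_rot: [[0.056, 0.998, 0.0], [0.998, -0.056, -0.0], [-0.0, 0.0, -1.0]]
ft_force: [0.9, 0.4, -3.9]
grip_width: 0.0605
gripper_force: 24.7
ee_pos: [0.5489, 0.0111, 0.0684]
ft_force: [-4.6, 0.6, 7.9]
```

Middle is about 0.29 kg, so part empty, and it is back on the floor. Now the right tin.

```bash
python3 -m creep '[{"tx":0,"ty":0,"tz":-0.001,"rx":0,"ry":0,"rz":0},{"tx":0,"ty":0,"tz":0,"rx":0,"ry":0,"rz":0},{"tx":0,"ty":0,"tz":0,"rx":0,"ry":0,"rz":0},{"tx":0,"ty":0,"tz":0,"rx":0,"ry":0,"rz":0},{"tx":0,"ty":0,"tz":0,"rx":0,"ry":0,"rz":0},{"tx":0,"ty":0,"tz":0,"rx":0,"ry":0,"rz":0}]' 1
python3 -m creep '[{"tx":0,"ty":0,"tz":-0.04,"rx":0,"ry":0,"rz":0},{"tx":0,"ty":0,"tz":-0.05,"rx":0,"ry":0,"rz":0},{"tx":0,"ty":0,"tz":-0.05,"rx":0,"ry":0,"rz":0},{"tx":0,"ty":0,"tz":-0.02,"rx":0,"ry":0,"rz":0},{"tx":0,"ty":0,"tz":0,"rx":0,"ry":0,"rz":0}]' >/dev/null
python3 to.py -0.0004 -0.0835 0.0685
python3 -c "
from h import *
c=capture('wrist');I=c['image'].astype(int);m=(I[...,1]>I[...,0]+15)&(I[...,1]>50)
for a,b,g,_ in comps(m,100):print(a,b,g.round(1),onz(c,*g,.115).round(4))"
```

```text
t: 19.6
ee_pos: [0.5487, 0.0111, 0.0679]
tool_rot: [[0.056, 0.998, -0.0], [0.998, -0.056, 0.0], [0.0, -0.0, -1.0]]
ft_force: [-0.7, -0.4, 0.2]
grip_width: 0.0938
gripper_force: 0.0
t 20.23 p [0.5488 0.0111 0.148 ] carton [-0.0017  0.003 ] F [ 0.71 -0.17 -0.29] grip 0.0939 0.0
turn units [ 0.0002 -0.      0.0006]
[-0.0004, -0.0835, 0.0685] shift units [-0.173  0.002  0.159]
3726 [296, 69, 68, 71] [329.6 103.7] [0.5603 0.0895 0.115 ]
2725 [288, 199, 61, 57] [318.2 226.7] [0.5488 0.0108 0.115 ]
249 [307, 343, 27, 13] [320.7 348.2] [ 0.5452 -0.0838  0.115 ]
```

```bash
python3 -m creep '[{"tx":-0.05,"ty":0,"tz":0,"rx":0,"ry":0,"rz":0},{"tx":-0.08,"ty":0.002,"tz":0,"rx":0,"ry":0,"rz":0},{"tx":-0.043,"ty":0,"tz":0,"rx":0,"ry":0,"rz":0},{"tx":0,"ty":0,"tz":0,"rx":0,"ry":0,"rz":0},{"tx":0,"ty":0,"tz":0,"rx":0,"ry":0,"rz":0}]' >/dev/null
python3 to.py -0.0004 -0.0835 0.0685
python3 -m creep '[{"tx":0,"ty":0,"tz":0.04,"rx":0,"ry":0,"rz":0},{"tx":0,"ty":0,"tz":0.05,"rx":0,"ry":0,"rz":0},{"tx":0,"ty":0,"tz":0.04,"rx":0,"ry":0,"rz":0},{"tx":0,"ty":0,"tz":0.028,"rx":0,"ry":0,"rz":0},{"tx":0,"ty":0,"tz":0,"rx":0,"ry":0,"rz":0},{"tx":0,"ty":0,"tz":0,"rx":0,"ry":0,"rz":0}]'
python3 -m creep '[{"tx":0,"ty":0,"tz":0,"rx":0,"ry":0,"rz":0},{"tx":0,"ty":0,"tz":0,"rx":0,"ry":0,"rz":0},{"tx":0,"ty":0,"tz":0,"rx":0,"ry":0,"rz":0},{"tx":0,"ty":0,"tz":0,"rx":0,"ry":0,"rz":0},{"tx":0,"ty":0,"tz":0,"rx":0,"ry":0,"rz":0},{"tx":0,"ty":0,"tz":0,"rx":0,"ry":0,"rz":0}]' 0 25
```

```text
t 20.9 p [ 0.5446 -0.0747  0.1473] carton [-0.0009 -0.0829] F [-0.11 -0.17 -0.4 ] grip 0.0942 0.0
turn units [-0.0003 -0.0001  0.0006]
[-0.0004, -0.0835, 0.0685] shift units [-0.001  0.001  0.158]
t: 21.65
ee_pos: [0.5453, -0.0752, 0.0697]
tool_rot: [[0.056, 0.998, 0.001], [0.998, -0.056, -0.0], [-0.0, 0.001, -1.0]]
ft_force: [0.6, 0.4, -0.0]
grip_width: 0.0942
gripper_force: 0.0
t: 22.4
ee_pos: [0.5448, -0.0753, 0.069]
tool_rot: [[0.056, 0.998, 0.0], [0.998, -0.056, -0.0], [-0.0, 0.0, -1.0]]
ft_force: [-1.2, -0.5, 1.6]
grip_width: 0.0605
gripper_force: 24.6
```

```bash
python3 -m creep '[{"tx":0,"ty":0,"tz":-0.01,"rx":0,"ry":0,"rz":0},{"tx":0,"ty":0,"tz":-0.02,"rx":0,"ry":0,"rz":0},{"tx":0,"ty":0,"tz":-0.03,"rx":0,"ry":0,"rz":0},{"tx":0,"ty":0,"tz":-0.02,"rx":0,"ry":0,"rz":0},{"tx":0,"ty":0,"tz":-0.01,"rx":0,"ry":0,"rz":0},{"tx":0,"ty":0,"tz":0,"rx":0,"ry":0,"rz":0},{"tx":0,"ty":0,"tz":0,"rx":0,"ry":0,"rz":0},{"tx":0,"ty":0,"tz":0,"rx":0,"ry":0,"rz":0}]'
for i in 1 2; do python3 -m creep '[{"tx":0,"ty":0,"tz":0,"rx":0,"ry":0,"rz":0}]'|grep -E "ft_f|ee_"; done
python3 -m creep '[{"tx":0,"ty":0,"tz":0.02,"rx":0,"ry":0,"rz":0},{"tx":0,"ty":0,"tz":0.03,"rx":0,"ry":0,"rz":0},{"tx":0,"ty":0,"tz":0.02,"rx":0,"ry":0,"rz":0},{"tx":0,"ty":0,"tz":0.01,"rx":0,"ry":0,"rz":0},{"tx":0,"ty":0,"tz":0.005,"rx":0,"ry":0,"rz":0},{"tx":0,"ty":0,"tz":0.005,"rx":0,"ry":0,"rz":0},{"tx":0,"ty":0,"tz":0,"rx":0,"ry":0,"rz":0},{"tx":0,"ty":0,"tz":0,"rx":0,"ry":0,"rz":0}]'
python3 -m creep '[{"tx":0,"ty":0,"tz":0.002,"rx":0,"ry":0,"rz":0},{"tx":0,"ty":0,"tz":0,"rx":0,"ry":0,"rz":0}]'|grep -E "ft|ee"
```

```text
t: 23.4
ee_pos: [0.5447, -0.0753, 0.1136]
tool_rot: [[0.056, 0.998, -0.001], [0.998, -0.056, 0.0], [0.0, -0.001, -1.0]]
ft_force: [1.0, -0.1, -2.7]
grip_width: 0.0604
gripper_force: 24.6
ee_pos: [0.5447, -0.0753, 0.1137]
ft_force: [0.1, -0.1, -2.8]
ee_pos: [0.5448, -0.0753, 0.1138]
ft_force: [-0.1, -0.7, -2.3]
t: 24.65
ee_pos: [0.5449, -0.0753, 0.0691]
tool_rot: [[0.056, 0.998, 0.0], [0.998, -0.056, -0.0], [-0.0, 0.0, -1.0]]
ft_force: [0.1, 0.2, -3.5]
grip_width: 0.0606
gripper_force: 24.6
ee_pos: [0.545, -0.0754, 0.069]
ft_force: [-5.5, 0.5, 9.6]
```

The right tin is about 0.27 kg, so the left one (about 0.6 kg) is full. Releasing and returning to the left.

```bash
python3 -m creep '[{"tx":0,"ty":0,"tz":-0.001,"rx":0,"ry":0,"rz":0},{"tx":0,"ty":0,"tz":0,"rx":0,"ry":0,"rz":0},{"tx":0,"ty":0,"tz":0,"rx":0,"ry":0,"rz":0},{"tx":0,"ty":0,"tz":0,"rx":0,"ry":0,"rz":0},{"tx":0,"ty":0,"tz":0,"rx":0,"ry":0,"rz":0},{"tx":0,"ty":0,"tz":0,"rx":0,"ry":0,"rz":0}]' 1 | grep grip
python3 -m creep '[{"tx":0,"ty":0,"tz":-0.04,"rx":0,"ry":0,"rz":0},{"tx":0,"ty":0,"tz":-0.05,"rx":0,"ry":0,"rz":0},{"tx":0,"ty":0,"tz":-0.05,"rx":0,"ry":0,"rz":0},{"tx":0,"ty":0,"tz":-0.02,"rx":0,"ry":0,"rz":0},{"tx":0.05,"ty":0,"tz":0,"rx":0,"ry":0,"rz":0},{"tx":0.08,"ty":0.003,"tz":0,"rx":0,"ry":0,"rz":0},{"tx":0.08,"ty":0.003,"tz":0,"rx":0,"ry":0,"rz":0},{"tx":0.08,"ty":0.003,"tz":0,"rx":0,"ry":0,"rz":0}]' >/dev/null
python3 -m creep '[{"tx":0.04,"ty":0.002,"tz":0,"rx":0,"ry":0,"rz":0},{"tx":0,"ty":0,"tz":0,"rx":0,"ry":0,"rz":0},{"tx":0,"ty":0,"tz":0,"rx":0,"ry":0,"rz":0}]' >/dev/null
python3 to.py 0.0052 0.0821 0.0685
python3 -c "
from h import *
c=capture('wrist');I=c['image'].astype(int);m=(I[...,1]>I[...,0]+15)&(I[...,1]>50)
for a,b,g,_ in comps(m,100):print(a,b,g.round(1),onz(c,*g,.115).round(4))"
```

```text
grip_width: 0.0938
gripper_force: 0.0
t 27.02 p [0.5596 0.088  0.1482] carton [0.0046 0.0804] F [ 0.55 -0.97 -0.86] grip 0.0939 0.0
turn units [-0.0001  0.0001  0.0003]
[0.0052, 0.0821, 0.0685] shift units [0.003 0.001 0.159]
118 [298, 166, 56, 9] [324.2 172.3] [0.5655 0.1242 0.115 ]
2763 [289, 196, 62, 58] [319.3 224. ] [0.5604 0.0894 0.115 ]
279 [290, 343, 42, 10] [310.9 346.8] [ 0.5486 -0.0055  0.115 ]
```

```bash
python3 -m creep '[{"tx":0.003,"ty":0.001,"tz":0.04,"rx":0,"ry":0,"rz":0},{"tx":0,"ty":0,"tz":0.05,"rx":0,"ry":0,"rz":0},{"tx":0,"ty":0,"tz":0.04,"rx":0,"ry":0,"rz":0},{"tx":0,"ty":0,"tz":0.028,"rx":0,"ry":0,"rz":0},{"tx":0,"ty":0,"tz":0,"rx":0,"ry":0,"rz":0},{"tx":0,"ty":0,"tz":0,"rx":0,"ry":0,"rz":0}]' >/dev/null
python3 to.py 0.0052 0.0821 0.0685
python3 -m creep '[{"tx":0,"ty":0,"tz":0,"rx":0,"ry":0,"rz":0},{"tx":0,"ty":0,"tz":0,"rx":0,"ry":0,"rz":0},{"tx":0,"ty":0,"tz":0,"rx":0,"ry":0,"rz":0},{"tx":0,"ty":0,"tz":0,"rx":0,"ry":0,"rz":0},{"tx":0,"ty":0,"tz":0,"rx":0,"ry":0,"rz":0},{"tx":0,"ty":0,"tz":0,"rx":0,"ry":0,"rz":0}]' 0 28
python3 -m creep '[{"tx":0,"ty":0,"tz":-0.01,"rx":0,"ry":0,"rz":0},{"tx":0,"ty":0,"tz":-0.03,"rx":0,"ry":0,"rz":0},{"tx":0,"ty":0,"tz":-0.05,"rx":0,"ry":0,"rz":0},{"tx":0,"ty":0,"tz":-0.06,"rx":0,"ry":0,"rz":0},{"tx":0,"ty":0,"tz":-0.07,"rx":0,"ry":0,"rz":0},{"tx":0,"ty":0,"tz":-0.07,"rx":0,"ry":0,"rz":0},{"tx":0,"ty":0,"tz":-0.06,"rx":0,"ry":0,"rz":0},{"tx":0,"ty":0,"tz":-0.04,"rx":0,"ry":0,"rz":0}]' >/dev/null
python3 -m creep '[{"tx":0,"ty":0,"tz":-0.02,"rx":0,"ry":0,"rz":0},{"tx":0,"ty":0,"tz":-0.01,"rx":0,"ry":0,"rz":0},{"tx":0,"ty":0,"tz":0,"rx":0,"ry":0,"rz":0},{"tx":0,"ty":0,"tz":0,"rx":0,"ry":0,"rz":0},{"tx":0,"ty":0,"tz":0,"rx":0,"ry":0,"rz":0},{"tx":0,"ty":0,"tz":0,"rx":0,"ry":0,"rz":0},{"tx":0,"ty":0,"tz":0,"rx":0,"ry":0,"rz":0},{"tx":0,"ty":0,"tz":0,"rx":0,"ry":0,"rz":0}]'
python3 -c "
from h import *
c=capture('side');cv2.imwrite('pics/s9.png',cv2.resize(c['image'][60:320,220:460,::-1],None,fx=2.3,fy=2.3))"
```

```text
t 27.82 p [0.5606 0.0904 0.0702] carton [0.0055 0.0829] F [0.35 0.47 0.69] grip 0.0938 0.0
turn units [ 0.0003 -0.0001  0.0005]
[0.0052, 0.0821, 0.0685] shift units [-0.002 -0.001  0.003]
t: 28.58
ee_pos: [0.5602, 0.0906, 0.0695]
tool_rot: [[0.056, 0.998, -0.0], [0.998, -0.056, 0.0], [0.0, -0.0, -1.0]]
ft_force: [-1.0, -0.3, 1.6]
grip_width: 0.0597
gripper_force: 27.9
t: 30.58
ee_pos: [0.5602, 0.0906, 0.2794]
tool_rot: [[0.056, 0.998, -0.0], [0.998, -0.056, 0.0], [0.0, -0.0, -1.0]]
ft_force: [-0.5, -0.3, -5.6]
grip_width: 0.06
gripper_force: 27.9
```

View pics/s9.png

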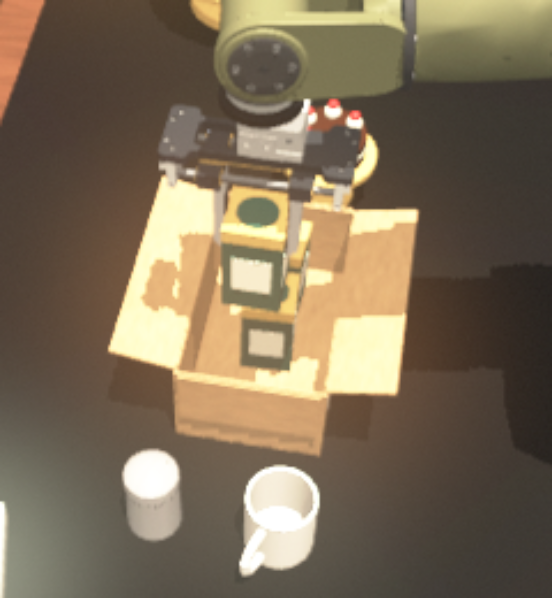

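The full tin hangs upright in the gripper (crop (255,260)), its underside about 97 mm above the rim. A second tin shows standing at (265,345), both flaps are out, and the mug and shaker are undisturbed. Handing in.

```bash
python3 -c "
from bench import ticket
print(ticket.hand_in())"
```

```text
the job is handed in; nothing more can be done
None
```

Job handed in at about 31 s: the full tin is the left one (about 0.6 kg, the others just under 0.3 kg); it is held upright with its underside about 97 mm above the rim, both flaps are folded well out, and the other two tins were set back in the carton.

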